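# Power up the test bench in order

### The job

Power up the repair bench for testing a board: with a fingertip, lightly press the red key on the isolation unit, then the yellow key on the power supply, then the green key on the test load, each at least half-way in (it stays there; do not ram it against its stop). Leave the blue key of the hot-air unit off; do not pick up or shove the units, disturb nothing else on the bench, and finish with the hand clear.

Things in the scene. Friction and masses are not known exactly. Their poses are not given: they have to be found in the camera images.
- isolation_unit: palm-sized bench unit, loose on rubber feet, beige steel case with black vents and two round sockets in front; 100 mm (x) by 84 mm (y) by 80 mm high, about 0.5 to 1 kg. Origin: centre of its underside; x to its back, y to its left, z up. It carries the red key on its top, 12 mm behind the middle of the top.
- red_key_top (a point): centre of the top face of the round red key (30 mm across) on the isolation unit; moves with the key. Out, it stands 18 mm above the case top; fully in, 4 mm.
- red_key (a joint): how far the key is pushed straight down, in m: 0 out (off), 0.014 fully in; it starts out, within 1.5 mm, and stays where it is left. It takes about 3.5 N to start moving, rising evenly to about 6.5 N at 14 mm, where it meets a hard stop (it need not be pushed so far). It stays in and counts as on anywhere beyond 0.005.
- supply_unit: palm-sized bench unit, loose on rubber feet, black case with a blue display in front; 100 mm (x) by 84 mm (y) by 65 mm high, about 0.5 to 1 kg. Origin: centre of its underside; x to its back, y to its left, z up. It carries the yellow key on its top, 10 mm behind the middle of the top.
- yellow_key_top (a point): centre of the top face of the round yellow key (30 mm across) on the supply unit; moves with the key. Out, it stands 18 mm above the case top; fully in, 4 mm.
- yellow_key (a joint): how far the key is pushed straight down, in m: 0 out (off), 0.014 fully in; it starts out, within 1.5 mm, and stays where it is left. It takes about 3.5 N to start moving, rising evenly to about 6.5 N at 14 mm, where it meets a hard stop (it need not be pushed so far). It stays in and counts as on anywhere beyond 0.005.
- load_unit: palm-sized bench unit, loose on rubber feet, bare aluminium case with low fins (to 54 mm, 23 mm or more to either side of the key); 100 mm (x) by 84 mm (y) by 50 mm high, about 0.5 to 1 kg. Origin: centre of its underside; x to its back, y to its left, z up. It carries the green key on its top, in its middle.
- green_key_top (a point): centre of the top face of the round green key (30 mm across) on the load unit; moves with the key. Out, it stands 18 mm above the case top; fully in, 4 mm.
- green_key (a joint): how far the key is pushed straight down, in m: 0 out (off), 0.014 fully in; it starts out, within 1.5 mm, and stays where it is left. It takes about 3.5 N to start moving, rising evenly to about 6.5 N at 14 mm, where it meets a hard stop (it need not be pushed so far). It stays in and counts as on anywhere beyond 0.005.
- hotair_unit: palm-sized bench unit, loose on rubber feet, white case; 100 mm (x) by 84 mm (y) by 70 mm high, about 0.5 to 1 kg. Origin: centre of its underside; x to its back, y to its left, z up. It carries the blue key on its top, 10 mm behind the middle of the top.
- blue_key_top (a point): centre of the top face of the round blue key (30 mm across) on the hotair unit; moves with the key. Out, it stands 18 mm above the case top; fully in, 4 mm.
- blue_key (a joint): how far the key is pushed straight down, in m: 0 out (off), 0.014 fully in; it starts out, within 1.5 mm, and stays where it is left. It takes about 3.5 N to start moving, rising evenly to about 6.5 N at 14 mm, where it meets a hard stop (it need not be pushed so far). This one must stay off.
- screwdriver: bystander: yellow-handled screwdriver lying flat, 150 mm; origin under its middle.
- phone: bystander: black phone lying flat, 75 x 150 x 9 mm; origin at the centre of its underside.
- solder_spool: bystander: steel spool standing on end, 60 mm across, 46 mm high; origin at the centre of its underside.
- flux_jar: bystander: small amber jar, 48 mm across, 55 mm high; origin at the centre of its underside.
- multimeter: bystander: yellow hand multimeter lying on its back, 150 x 75 x 36 mm; origin at the centre of its underside.
- circuit_board: bystander: green circuit board lying flat, 80 x 110 x 6 mm with parts up to 18 mm high; origin at the centre of its underside.
Things that resemble listed ones, but are neither listed nor needed, are in the scene too. What is shaped like the supply_unit but pink or purple is not meant. What is shaped like the isolation_unit but purple is not meant.

How it is judged (in metres and radians):
On the way, in this order (a step that is already met when the one before it is completed fails the run):
1. the red key is in, yellow and green still out (value of joint red_key above 0.005 m and value of joint each of yellow_key, green_key below 0.005 m), for 0.2 s.
2. the yellow key is in too, green still out (value of joint each of red_key, yellow_key above 0.005 m and value of joint green_key below 0.005 m), for 0.2 s.
3. the green key is in too (value of joint each of red_key, yellow_key, green_key above 0.005 m), for 0.2 s.
At the end, for the whole second after the job is handed in: The red, yellow and green keys are all in (more than 5 mm of their 14 mm), the blue key is out (under 3 mm), the four units stand upright (within 0.05 rad), at rest and, like the other things, within 25 mm of where they started (all of step 3 and value of joint blue_key below 0.003 m and distance of each of isolation_unit, supply_unit, load_unit, hotair_unit, screwdriver, phone, solder_spool, flux_jar, multimeter, circuit_board from where it was at the start of the episode below 0.025 m and angle between each of isolation_unit, supply_unit, load_unit, hotair_unit's own z axis and vertical below 0.05 rad and linear speed of each of isolation_unit, supply_unit, load_unit, hotair_unit below 0.02 m/s); the robot touches nothing.
It fails at once if a key goes on before its turn (yellow while red is off, or green while yellow is off) ((value of joint yellow_key above 0.005 m and value of joint red_key below 0.005 m) or (value of joint green_key above 0.005 m and value of joint yellow_key below 0.005 m)).
It fails at once if the blue key is pressed (more than 3 mm) (value of joint blue_key above 0.003 m).
It fails at once if a unit is pressed harder than 20 N (contact force between any of the fingers, the arm and isolation_unit above 20 N or contact force between any of the fingers, the arm and supply_unit above 20 N or contact force between any of the fingers, the arm and load_unit above 20 N or contact force between any of the fingers, the arm and hotair_unit above 20 N).
It fails at once if a unit is lifted by more than 10 mm, shifted by more than 25 mm or tipped (height (world z) of any of isolation_unit, supply_unit, load_unit, hotair_unit above 0.012 m or distance of any of isolation_unit, supply_unit, load_unit, hotair_unit from where it was at the start of the episode above 0.025 m or angle between any of isolation_unit, supply_unit, load_unit, hotair_unit's own z axis and vertical above 0.2 rad).
It fails at once if a bystander is moved by more than 25 mm (distance of any of screwdriver, phone, solder_spool, flux_jar, multimeter, circuit_board from where it was at the start of the episode above 0.025 m).
It also fails if it takes over 50 s, if anything falls off the work surface, if the arm or the gripper's body presses on something with over 40 N, if the wrist force passes 120 N, or if a joint passes its speed limit or range.

### The arm

A 7-joint arm with a two-finger parallel gripper is mounted at the origin on the work surface. World frame = base frame: x ahead of the robot, y to its left, z up, the work surface at z = 0. Lengths are in mm, angles in rad, forces in N, time in s.
With the tool pointing down it reaches from about 400 to 900 mm from the base axis. Payload 5.5 kg.
Tool frame: the origin (TCP) lies at the very end of the fingers, on their centre line; the grasp point (between the pads) lies 19 mm behind it; z points along the fingers, y is the direction in which the jaws open and shut (so a half turn about z gives the same grasp; the last joint's range is limited). The gripper opens to 92 mm and grips with 3 to 60 N. Pads are 19 mm wide; open, the fingers measure 130 mm over their backs; the gripper's body (75 mm by 190 mm) begins 47 mm behind the grasp point.
Start: joints at [1.499, 0.501, -0.427, 1.55, 0.221, 1.138, -0.21], TCP at [213.611, -613.898, 206.529] pointing down, gripper open.
Joint ranges: [-2.88, 2.88], [-0.31, 2.03], [-1.54, 1.56], [0.2, 2.42], [-1.41, 4.55], [0.19, 2.02], [-2.57, 2.57]. Speed limits (rad/s): [2.57, 2.57, 3.14, 3.14, 3.14, 3.14, 3.14].

### API

Orientations are given as a 3x3 rotation matrix whose columns are the frame's x, y, z axes.
In Python, from bench import monitor, viewer, env gives the robot as it stands.
- The arm moves only by the tool carry_out, never from a script. Its argument "increments" is a list of rows, each a list of 7 numbers: the shift along the world's x, y, z in mm, then the turn, a rotation vector about the world's x, y, z in degrees, then the opening, from -1 (shut) to 1 (fully open). In form: [[dx, dy, dz, ax, ay, az, hand], ...]. A call has 1 to 20 rows; each row shifts and turns the commanded pose from where the row before left it; what a row does not reach is not made up. A row lasts 1/10 s, in which the tool goes at most 50 mm and 8.59 degrees, less where a joint would pass 70% of its speed; a pose out of reach is approached as far as the arm can. A call is refused whole if a number of a shift passes 50 or a number of a turn 8.59, either way. A call with a gripper value outside its range is refused whole. The fingers move at their own pace and stop on an object; "grip_force" is the grip in N (left out, the last holds). Time passes only in rows, so rows that do not move let the fingers close. It gives the time, the measured TCP pose, the force and the opening at its end, in the units of the state.
- monitor.get_state(): the state, without advancing time (a new reading comes with each control period).
- viewer.read_camera(name): name is "side" or "top" or "wrist"; returns (picture, depth): 420x560x3 uint8, red, green, blue; 420x560 float32, mm along the optical axis (not along the pixel's ray), 0 where there is no reading.
- viewer.camera_params(name): a dict with "fov_y" (degrees; the focal length in pixels is half the picture's height over the tangent of half this angle, whatever the lens; pixels are square), "cx", "cy" (the principal point, pixels), "camera_from_world" (4x4, takes a point from world to camera coordinates). Camera axes: x right, y down, z forward; pixel columns grow to the right and rows downward; lengths in mm; the calibration is good to about 2 mm. A picture is of the moment at which its call begins: read the wrist's pose just before it. camera_params takes no time and is no camera call; for the wrist camera it gives the pose at the moment of the call.
- env.close_job(): hands the job in, once; it reports no verdict.
The state is a dict: "t": time; "q": joint angles; "qvel": joint speeds; "effort": joint torques, N m; "eef_pos": TCP position; "orientation": TCP orientation; "force": force on the tool from outside, world axes, zero at the start; "moment": the same for the moment, N m; "grip_width": finger opening in mm.
Only numpy, scipy, OpenCV 4.12 (cv2) and the standard library are available. Lean on these libraries where they do the work, as an engineer would, in place of code of your own. Each camera call takes 0.05 s, during which the arm holds its last target.

## Working session

There is one attempt and no reset: what is moved stays moved. The work goes in short steps, Python scripts to look and compute and a tool call to move; the robot and the scene stay as the last step left them, time stands still between calls to the robot, and variables do not carry over. Pictures are saved under pics/ and viewed, and the job is handed in when it is done.

Besides the shell and the picture viewer there is one more tool, called in YAML: its name, and indented under it one key for each argument. carry_out: Moves the arm, as the interface text tells. Its arguments: {"type":"object","properties":{"increments":{"type":"array"},"grip_force":{"type":"number"}},"required":["increments"]}

```bash
ls; mkdir -p pics
cat > h.py <<'E'
import numpy as np, cv2, json
from bench import monitor, viewer, env
def snap(n,tag):
    p=viewer.camera_params(n); im,d=viewer.read_camera(n)
    cv2.imwrite(f'pics/{tag}.png',im[:,:,::-1]); np.savez(f'{tag}.npz',im=im,d=d,T=p['camera_from_world'],f=210/np.tan(np.radians(p['fov_y'])/2),c=(p['cx'],p['cy']))
def load(tag): return np.load(f'{tag}.npz')
def world(z,u,v,d=None):
    d=z['d'][v,u] if d is None else d
    c=np.array([(u-z['c'][0])/z['f']*d,(v-z['c'][1])/z['f']*d,d,1.])
    return (np.linalg.inv(z['T'])@c)[:3]
E
python3 - <<'E'
from h import *
snap('top','top0'); snap('side','side0')
s=monitor.get_state(); print(s)
for n in('top','side'):
    p=viewer.camera_params(n);print(p['fov_y'],p['cx'],p['cy'],np.linalg.inv(p['camera_from_world']).round(3))
E
```

```text
pics
{'t': 0.1, 'q': array([ 1.49921469,  0.50176931, -0.42683427,  1.55134903,  0.22081897,
        1.13829149, -0.21029811]), 'qvel': array([ 0.00148066, -0.00469607,  0.0001849 , -0.00329225,  0.00041283,
        0.00046284, -0.00141122]), 'effort': array([-1.07326114e-02, -5.67869711e+01, -5.83888382e+00, -2.79914618e+01,
       -6.90800417e-02,  2.39977031e-02,  2.47591549e-05]), 'eef_pos': array([ 213.32233086, -613.29098072,  205.57343442]), 'orientation': array([[ 9.44455024e-01,  3.28640289e-01, -5.18354807e-04],
       [ 3.28640692e-01, -9.44453534e-01,  1.67862001e-03],
       [ 6.21001361e-05, -1.75573359e-03, -9.99998457e-01]]), 'force': array([-0.21278891, -0.0793073 ,  0.32924548]), 'moment': array([-0.05768984,  0.00138404, -0.00978556]), 'grip_width': 91.61119342330214}
52.646360323041904 277.5842588409277 211.18765237236673 [[ 1.300000e-02 -9.960000e-01  8.300000e-02  4.455480e+02]
 [-1.000000e+00 -1.400000e-02 -1.200000e-02 -7.661700e+01]
 [ 1.300000e-02 -8.200000e-02 -9.970000e-01  1.264261e+03]
 [ 0.000000e+00  0.000000e+00  0.000000e+00  1.000000e+00]]
56.016857238813856 281.50840816070075 210.15276255708216 [[ 9.86000e-01 -1.22000e-01  1.17000e-01  4.09304e+02]
 [-1.69000e-01 -7.66000e-01  6.21000e-01 -7.91811e+02]
 [ 1.40000e-02 -6.32000e-01 -7.75000e-01  9.55485e+02]
 [ 0.00000e+00  0.00000e+00  0.00000e+00  1.00000e+00]]
```

View pics/top0.png

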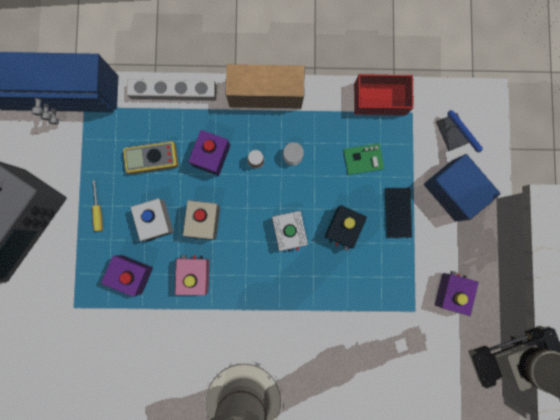

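View pics/side0.png

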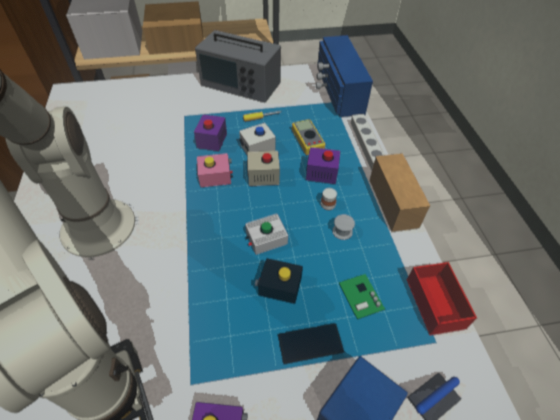

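The top view shows the beige unit's red key at about (200,215), the black unit's yellow key at (349,223), the aluminium unit's green key at (290,231) and the white unit's blue key at (148,216). The purple and pink units are decoys.

Run:
```python
from h import *
for tag,rois in(('top0',dict(red=(200,215),yel=(349,223),grn=(290,231),blue=(148,216))),('side0',dict(red=(267,158),yel=(285,273),grn=(266,228),blue=(260,131)))):
    z=load(tag);hsv=cv2.cvtColor(z['im'],cv2.COLOR_RGB2HSV).astype(int)
    hue=dict(red=0,yel=28,grn=65,blue=110)
    for k,(u,v) in rois.items():
        h=hue[k];dh=np.abs((hsv[...,0]-h+90)%180-90)
        m=(dh<14)&(hsv[...,1]>130)&(hsv[...,2]>50)
        P=[world(z,x,y) for y in range(v-11,v+12) for x in range(u-11,u+12) if m[y,x] and z['d'][y,x]>0]
        P=np.array(P); zt=np.percentile(P[:,2],80)
        Q=P[P[:,2]>zt-5]
        print(tag,k,len(P),len(Q),zt.round(1),np.median(Q,0).round(1),((Q.min(0)+Q.max(0))/2).round(1),np.ptp(Q,axis=0).round(0))
z=load('top0')
im=z['im'][180:275,120:390][:,:,::-1]
cv2.imwrite('pics/crop.png',cv2.resize(im,None,fx=2.9,fy=2.9,interpolation=cv2.INTER_CUBIC))
```

```text
top0 red 95 85 100.5 [528.5 124.8  98.7] [528.8 124.1 100.7] [28. 28. 10.]
top0 yel 78 73 87.2 [ 515.6 -290.7   86. ] [ 514.5 -290.2   86.7] [26. 28.  9.]
top0 grn 65 59 70.7 [ 492.  -126.9   68.5] [ 492.  -125.6   69.7] [23. 26.  8.]
top0 blue 93 74 90.7 [524.5 269.8  89.2] [525.9 269.9  90.5] [25. 27.  8.]
side0 red 60 44 97.6 [529.5 121.5  96.4] [529.5 121.8  96.3] [24. 30.  7.]
side0 yel 127 97 83.6 [ 513.6 -294.9   82.6] [ 513.8 -294.    82.8] [27. 29.  8.]
side0 grn 77 61 68.1 [ 490.3 -132.3   66.7] [ 490.8 -131.5   67.4] [24. 26.  8.]
side0 blue 152 41 83.3 [525.9 265.7  84.8] [526.5 268.5  84.3] [24. 30. 11.]
```

View pics/crop.png

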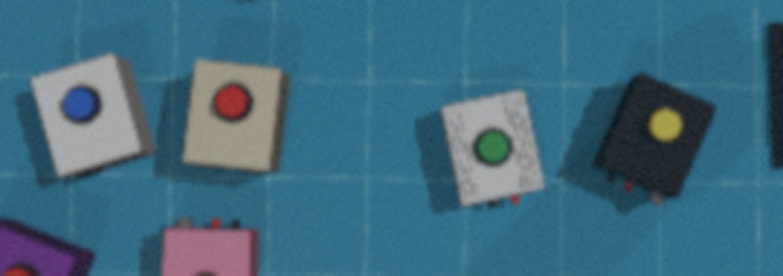

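carry_out:
  increments:
    - [0,0,0,0,0,0,-1]
    - [10,15,0,0,0,0,-1]
    - [20,25,0,0,0,0,-1]
    - [25,25,0,0,0,0,-1]
    - [25,25,0,0,0,0,-1]
    - [25,25,0,0,0,0,-1]
    - [25,25,0,0,0,0,-1]
    - [25,25,0,0,0,0,-1]
    - [25,25,0,0,0,0,-1]
    - [20,25,0,0,0,0,-1]
    - [10,25,0,0,0,0,-1]
    - [0,25,0,0,0,0,-1]
    - [0,0,0,0,0,0,-1]
  grip_force: 10

```text
t: 1.4
eef_pos: [425.1, -342.8, 206.6]
orientation: [[0.942, 0.335, -0.0], [0.335, -0.942, 0.002], [0.0, -0.002, -1.0]]
force: [0.2, 0.3, -0.1]
grip_width: 0.3
```

Run:
```python
from h import *
s=monitor.get_state(); print(s['t'],s['q'].round(3),s['qvel'].round(3),s['eef_pos'].round(1),s['orientation'].round(3),s['force'].round(2),s['grip_width'])
```

```text
1.4 [ 1.092  0.334 -0.563  1.809  0.2    1.057 -0.774] [ 0.031  0.021  0.05  -0.043  0.033 -0.004  0.028] [ 425.1 -342.8  206.6] [[ 0.942  0.335 -0.   ]
 [ 0.335 -0.942  0.002]
 [ 0.    -0.002 -1.   ]] [ 0.19  0.3  -0.08] 0.29871408892713036
```

carry_out:
  increments:
    - [4,16,0,0,0,0,-1]
    - [6,30,0,0,0,0,-1]
    - [8,35,0,0,0,0,-1]
    - [8,35,0,0,0,0,-1]
    - [8,35,0,0,0,0,-1]
    - [8,35,0,0,0,0,-1]
    - [8,35,0,0,0,0,-1]
    - [8,35,0,0,0,0,-1]
    - [8,35,0,0,0,0,-1]
    - [8,35,0,0,0,0,-1]
    - [8,35,0,0,0,0,-1]
    - [8,35,0,0,0,0,-1]
    - [6,30,0,0,0,0,-1]
    - [4,20,0,0,0,0,-1]
    - [3,15,0,0,0,0,-1]
    - [1,5,0,0,0,0,-1]
    - [0,0,0,0,0,0,-1]
    - [0,0,0,0,0,0,-1]

```text
t: 3.2
eef_pos: [527.4, 116.1, 206.3]
orientation: [[0.945, 0.328, -0.0], [0.328, -0.945, -0.001], [-0.001, 0.001, -1.0]]
force: [-0.5, -0.4, -0.5]
grip_width: 0.5
```

Run:
```python
from h import *
s=monitor.get_state(); print(s['t'],s['q'].round(3),s['qvel'].round(3),s['eef_pos'].round(1),s['force'].round(2))
snap('wrist','w1'); z=load('w1')
print(z['T'].round(3))
```

```text
3.2 [ 0.36   0.366 -0.771  1.82   0.289  1.072 -1.756] [ 0.011 -0.001  0.005  0.001  0.001  0.001 -0.001] [527.4 116.1 206.3] [-0.5  -0.39 -0.5 ]
[[ 3.28000e-01 -9.45000e-01  0.00000e+00 -6.30950e+01]
 [-9.03000e-01 -3.13000e-01  2.96000e-01  4.76536e+02]
 [-2.79000e-01 -9.70000e-02 -9.55000e-01  5.49385e+02]
 [ 0.00000e+00  0.00000e+00  0.00000e+00  1.00000e+00]]
```

View pics/w1.png

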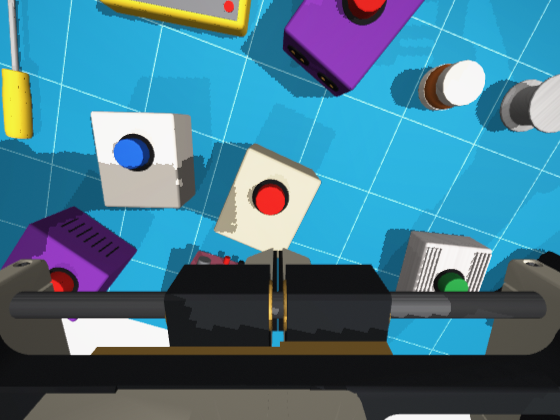

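The wrist view shows the red key at (270,197), ahead of the closed fingers, with the beige case clear all round.

```bash
cat >> h.py <<'E'
def key(tag,u,v,h,r=28):
    z=load(tag);hsv=cv2.cvtColor(z['im'],cv2.COLOR_RGB2HSV).astype(int)
    m=(np.abs((hsv[...,0]-h+90)%180-90)<14)&(hsv[...,1]>130)&(hsv[...,2]>50)
    P=np.array([world(z,x,y) for y in range(max(v-r,0),min(v+r,420)) for x in range(u-r,u+r) if m[y,x] and z['d'][y,x]>0])
    zt=np.percentile(P[:,2],70);Q=P[P[:,2]>zt-4]
    print(len(P),len(Q),zt.round(1),np.median(Q,0).round(1),((Q.min(0)+Q.max(0))/2).round(1),np.ptp(Q,axis=0).round(0),cv2.minEnclosingCircle(Q[:,:2].astype(np.float32)))
E
python3 - <<'E'
from h import *
key('w1',270,197,0)
E
```

```text
757 657 98.6 [531.8 125.4  98.3] [531.5 125.   97.5] [28. 29.  6.] ((531.24755859375, 125.08322143554688), 14.922745704650879)
```

carry_out:
  increments:
    - [1,3,-10,0,0,0,-1]
    - [2,5,-20,0,0,0,-1]
    - [0,0,-20,0,0,0,-1]
    - [0,0,-20,0,0,0,-1]
    - [0,0,-15,0,0,0,-1]
    - [0,0,-7,0,0,0,-1]
    - [0,0,-3,0,0,0,-1]
    - [0,0,0,0,0,0,-1]
    - [0,0,0,0,0,0,-1]

```text
t: 4.15
eef_pos: [531.2, 125.3, 112.3]
orientation: [[0.944, 0.329, 0.001], [0.329, -0.944, 0.0], [0.001, 0.0, -1.0]]
force: [0.3, -0.4, -1.3]
grip_width: 0.5
```

carry_out:
  increments:
    - [0,0,-4,0,0,0,-1]
    - [0,0,-4,0,0,0,-1]
    - [0,0,-2,0,0,0,-1]
    - [0,0,-2,0,0,0,-1]
    - [0,0,-1,0,0,0,-1]
    - [0,0,-1,0,0,0,-1]
    - [0,0,-1,0,0,0,-1]
    - [0,0,-1,0,0,0,-1]
    - [0,0,0,0,0,0,-1]
    - [0,0,0,0,0,0,-1]

```text
t: 5.15
eef_pos: [530.6, 125.1, 95.5]
orientation: [[0.944, 0.329, 0.0], [0.329, -0.944, -0.0], [0.0, 0.0, -1.0]]
force: [-1.2, 0.3, 1.1]
grip_width: 0.5
```

carry_out:
  increments:
    - [0,0,-1,0,0,0,-1]
    - [0,0,-1,0,0,0,-1]
    - [0,0,-1,0,0,0,-1]
    - [0,0,0,0,0,0,-1]
    - [0,0,0,0,0,0,-1]

```text
t: 5.65
eef_pos: [530.6, 125.1, 92.5]
orientation: [[0.944, 0.329, -0.0], [0.329, -0.944, -0.0], [-0.0, -0.0, -1.0]]
force: [-0.2, 0.5, -0.1]
grip_width: 0.7
```

Run:
```python
from h import *
snap('side','s2'); snap('wrist','w2')
a=cv2.imread('pics/s2.png')[110:210,210:330]; b=cv2.imread('pics/w2.png')[150:300,190:360]
cv2.imwrite('pics/c2.png',np.hstack([cv2.resize(a,(480,400)),cv2.resize(b,(453,400))[:,:310]]))
```

```text
(no output)
```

View pics/c2.png

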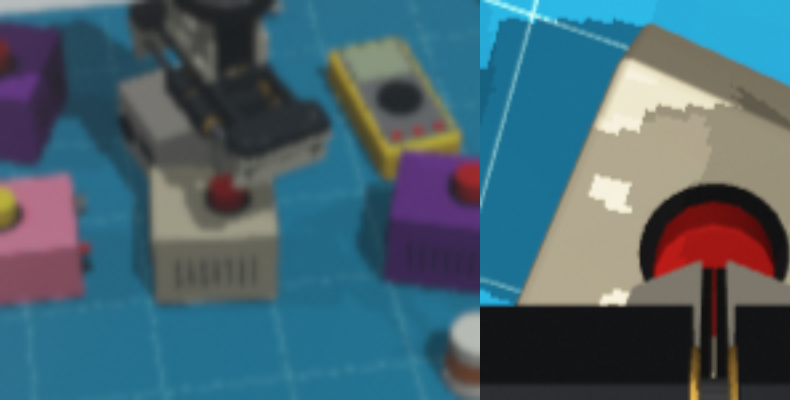

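carry_out:
  increments:
    - [0,0,-1,0,0,0,-1]

```text
t: 5.85
eef_pos: [530.7, 125.2, 91.6]
orientation: [[0.944, 0.329, 0.0], [0.329, -0.944, 0.0], [0.0, 0.0, -1.0]]
force: [0.4, 0.3, 1.2]
grip_width: 0.1
```

carry_out:
  increments:
    - [0,0,-1,0,0,0,-1]

```text
t: 5.95
eef_pos: [530.6, 125.1, 90.5]
orientation: [[0.944, 0.329, 0.0], [0.329, -0.944, 0.0], [0.0, 0.0, -1.0]]
force: [0.5, 0.1, 0.6]
grip_width: 0.4
```

Run:
```python
from h import *
snap('wrist','w3'); z=load('w3')
hsv=cv2.cvtColor(z['im'],cv2.COLOR_RGB2HSV).astype(int)
m=((hsv[...,0]<12)|(hsv[...,0]>170))&(hsv[...,1]>150)
ys,xs=np.where(m[200:300,230:340]);P=np.array([world(z,x+230,y+200) for y,x in zip(ys,xs)])
print(len(P),np.percentile(P[:,2],[5,25,50,75,95]).round(1))
for u,v in[(225,240),(240,225),(210,255)]:print(world(z,u,v).round(1),z['im'][v,u])
cv2.imwrite('pics/c3.png',cv2.resize(z['im'][180:300,200:360][:,:,::-1],None,fx=5,fy=5,interpolation=0))
s=monitor.get_state();print(s['eef_pos'],s['force'])
```

```text
942 [ 83.   91.3  97.5  98.5 114. ]
[524.1 160.5  81.9] [178 167 144]
[537.6 154.   81.6] [246 242 223]
[509.7 167.2  81.4] [174 164 140]
[530.50805761 125.0092291   90.29740246] [ 0.10973251  0.13929983 -0.23972538]
```

View pics/c3.png

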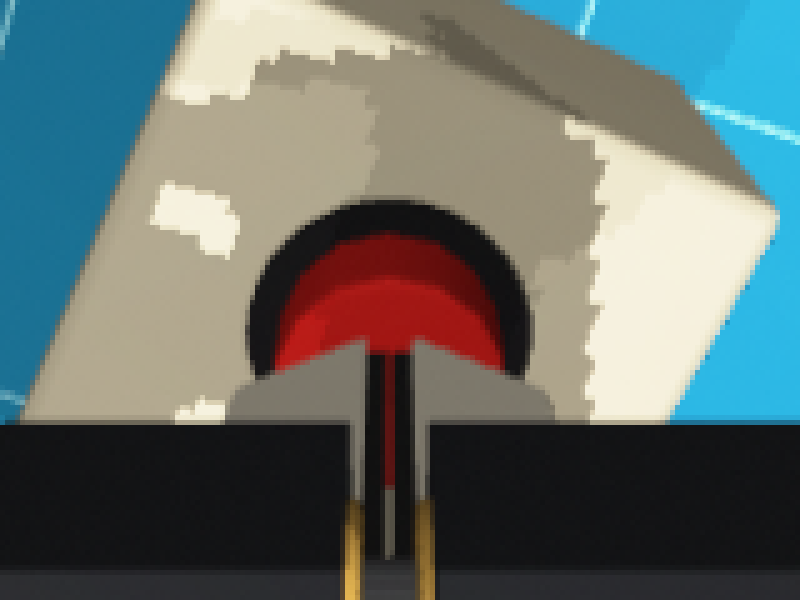

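Run:
```python
from h import *
z=load('w3')
# column profiles: image rows
for u in (255,262,268,273,278,283,288,295,302):
    print(u,[(v,*(world(z,u,v).round(0).astype(int)),) for v in range(226,268,4)])
z=load('w1')
print('beige top w1',[world(z,u,v).round(1) for u,v in((255,170),(300,190),(245,220))], 'blue', world(z,133,152).round(1),'white top',world(z,110,170).round(1),'mat',world(z,400,150).round(1),world(z,220,60).round(1))
```

```text
255 [(226, np.int64(540), np.int64(144), np.int64(82)), (230, np.int64(538), np.int64(144), np.int64(83)), (234, np.int64(535), np.int64(143), np.int64(82)), (238, np.int64(532), np.int64(142), np.int64(83)), (242, np.int64(530), np.int64(141), np.int64(82)), (246, np.int64(526), np.int64(140), np.int64(82)), (250, np.int64(530), np.int64(140), np.int64(97)), (254, np.int64(528), np.int64(139), np.int64(98)), (258, np.int64(538), np.int64(140), np.int64(124)), (262, np.int64(538), np.int64(140), np.int64(128)), (266, np.int64(563), np.int64(144), np.int64(182))]
262 [(226, np.int64(541), np.int64(140), np.int64(81)), (230, np.int64(539), np.int64(139), np.int64(82)), (234, np.int64(537), np.int64(138), np.int64(84)), (238, np.int64(538), np.int64(138), np.int64(92)), (242, np.int64(537), np.int64(138), np.int64(97)), (246, np.int64(535), np.int64(137), np.int64(99)), (250, np.int64(532), np.int64(136), np.int64(98)), (254, np.int64(540), np.int64(137), np.int64(119)), (258, np.int64(539), np.int64(137), np.int64(123)), (262, np.int64(539), np.int64(137), np.int64(128)), (266, np.int6
[... 3547 characters left out ...]
64(113), np.int64(80)), (234, np.int64(545), np.int64(113), np.int64(81)), (238, np.int64(542), np.int64(112), np.int64(81)), (242, np.int64(540), np.int64(111), np.int64(83)), (246, np.int64(537), np.int64(110), np.int64(83)), (250, np.int64(535), np.int64(109), np.int64(83)), (254, np.int64(532), np.int64(108), np.int64(83)), (258, np.int64(546), np.int64(117), np.int64(124)), (262, np.int64(607), np.int64(152), np.int64(268)), (266, np.int64(568), np.int64(130), np.int64(182))]
beige top w1 [array([552.8, 149.2,  80.6]), array([548.6,  98.5,  82.3]), array([498.3, 142.9,  81.9])] blue [531.6 268.1  87.6] white top [500.9 294.6  70.8] mat [623.9 -15.1   1.6] [6.484e+02 2.290e+02 6.000e-01]
```

Run:
```python
from h import *
z=load('w1')
for u in(268,273,283,288): print(u,[(v,*(world(z,u,v).round(0).astype(int).tolist()),) for v in range(240,272,3)])
```

```text
268 [(240, 484, 112, 81), (243, 481, 111, 83), (246, 477, 110, 81), (249, 474, 109, 82), (252, 537, 125, 232), (255, 537, 125, 236), (258, 537, 125, 240), (261, 537, 125, 244), (264, 537, 125, 247), (267, 561, 131, 298), (270, 562, 131, 301)]
273 [(240, 604, 143, 384), (243, 482, 106, 81), (246, 479, 105, 81), (249, 538, 122, 228), (252, 538, 122, 231), (255, 537, 122, 233), (258, 536, 122, 235), (261, 537, 122, 240), (264, 536, 122, 243), (267, 537, 122, 247), (270, 536, 122, 249)]
283 [(240, 490, 97, 82), (243, 487, 95, 82), (246, 483, 94, 81), (249, 540, 117, 228), (252, 540, 117, 232), (255, 540, 117, 235), (258, 540, 117, 239), (261, 539, 117, 242), (264, 540, 117, 246), (267, 539, 117, 249), (270, 540, 117, 253)]
288 [(240, 492, 92, 83), (243, 488, 90, 81), (246, 484, 89, 80), (249, 449, 73, 3), (252, 541, 115, 232), (255, 541, 115, 236), (258, 541, 115, 240), (261, 541, 115, 244), (264, 541, 115, 247), (267, 563, 125, 298), (270, 563, 125, 300)]
```

The depth map puts the visible fingertip about 21 mm above the reported TCP. The key, at about 97, is still out, which matches the lack of force. I'll go down in small steps and use the force to find contact.

carry_out:
  increments:
    - [0,0,-2,0,0,0,-1]
    - [0,0,-2,0,0,0,-1]
    - [0,0,-2,0,0,0,-1]
    - [0,0,-1,0,0,0,-1]
    - [0,0,-1,0,0,0,-1]
    - [0,0,0,0,0,0,-1]

```text
t: 6.6
eef_pos: [530.5, 125.1, 82.4]
orientation: [[0.944, 0.329, -0.0], [0.329, -0.944, -0.0], [-0.0, -0.0, -1.0]]
force: [0.4, 0.7, -0.2]
grip_width: 0.3
```

carry_out:
  increments:
    - [0,0,-1,0,0,0,-1]
    - [0,0,-1,0,0,0,-1]

```text
t: 6.8
eef_pos: [530.7, 125.1, 80.6]
orientation: [[0.944, 0.329, 0.0], [0.329, -0.944, -0.0], [0.0, 0.0, -1.0]]
force: [-0.7, 0.5, 0.0]
grip_width: 0.5
```

carry_out:
  increments:
    - [0,0,-1,0,0,0,-1]
    - [0,0,-1,0,0,0,-1]

```text
t: 7.0
eef_pos: [530.7, 125.1, 78.6]
orientation: [[0.944, 0.329, 0.0], [0.329, -0.944, -0.0], [0.0, 0.0, -1.0]]
force: [-0.3, -0.6, 3.5]
grip_width: 0.5
```

carry_out:
  increments:
    - [0,0,-1,0,0,0,-1]
    - [0,0,-1,0,0,0,-1]
    - [0,0,-1,0,0,0,-1]

```text
t: 7.3
eef_pos: [530.7, 125.1, 75.7]
orientation: [[0.944, 0.329, 0.0], [0.329, -0.944, -0.0], [0.0, 0.0, -1.0]]
force: [0.1, -0.6, 4.9]
grip_width: 0.6
```

carry_out:
  increments:
    - [0,0,-1,0,0,0,-1]
    - [0,0,-1,0,0,0,-1]
    - [0,0,-1,0,0,0,-1]
    - [0,0,0,0,0,0,-1]

```text
t: 7.7
eef_pos: [530.6, 125.1, 72.4]
orientation: [[0.944, 0.329, 0.0], [0.329, -0.944, 0.0], [0.0, -0.0, -1.0]]
force: [-1.0, -1.0, 3.3]
grip_width: 0.6
```

Run:
```python
from h import *
snap('wrist','w4'); z=load('w4')
for u in(262,268,283,288): print(u,[(v,*(world(z,u,v).round(0).astype(int).tolist()),) for v in range(226,262,3)])
cv2.imwrite('pics/c4.png',cv2.resize(z['im'][180:300,200:360][:,:,::-1],None,fx=4,fy=4,interpolation=0))
```

```text
262 [(226, 548, 141, 81), (229, 546, 141, 82), (232, 545, 140, 82), (235, 543, 139, 84), (238, 541, 139, 83), (241, 539, 138, 82), (244, 539, 138, 86), (247, 539, 138, 91), (250, 537, 137, 90), (253, 539, 137, 99), (256, 539, 137, 102), (259, 539, 137, 107)]
268 [(226, 549, 138, 81), (229, 547, 137, 80), (232, 546, 137, 83), (235, 544, 136, 82), (238, 542, 135, 83), (241, 542, 135, 86), (244, 542, 135, 91), (247, 541, 134, 92), (250, 540, 134, 94), (253, 540, 134, 99), (256, 540, 134, 103), (259, 540, 134, 106)]
283 [(226, 552, 129, 81), (229, 551, 129, 82), (232, 549, 128, 82), (235, 547, 127, 82), (238, 546, 127, 84), (241, 545, 127, 88), (244, 545, 127, 92), (247, 544, 126, 93), (250, 543, 126, 94), (253, 543, 126, 99), (256, 543, 126, 103), (259, 543, 126, 107)]
288 [(226, 553, 126, 81), (229, 552, 126, 83), (232, 550, 125, 83), (235, 548, 124, 82), (238, 546, 124, 82), (241, 546, 124, 86), (244, 546, 124, 90), (247, 544, 123, 90), (250, 544, 123, 95), (253, 544, 123, 98), (256, 544, 124, 103), (259, 544, 124, 107)]
```

View pics/c4.png

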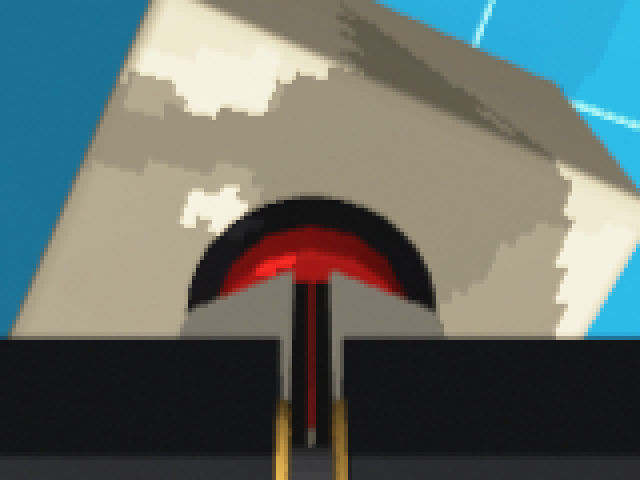

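The red key is now in about 6.5 mm (top at about 92, from 98). I'll press it 2.5 mm further for margin, then lift.

carry_out:
  increments:
    - [0,0,-1,0,0,0,-1]
    - [0,0,-1,0,0,0,-1]
    - [0,0,-0.5,0,0,0,-1]
    - [0,0,0,0,0,0,-1]
    - [0,0,0,0,0,0,-1]
    - [0,0,0,0,0,0,-1]

```text
t: 8.35
eef_pos: [530.7, 125.1, 70.0]
orientation: [[0.944, 0.329, 0.0], [0.329, -0.944, 0.0], [0.0, 0.0, -1.0]]
force: [0.1, -0.4, 6.3]
grip_width: 0.6
```

carry_out:
  increments:
    - [0,0,3,0,0,0,-1]
    - [0,0,6,0,0,0,-1]
    - [0,0,20,0,0,0,-1]
    - [0,0,30,0,0,0,-1]
    - [0,0,30,0,0,0,-1]
    - [0,0,20,0,0,0,-1]
    - [0,0,6,0,0,0,-1]
    - [0,0,0,0,0,0,-1]

```text
t: 9.15
eef_pos: [531.2, 125.1, 185.7]
orientation: [[0.945, 0.328, 0.002], [0.328, -0.945, -0.0], [0.002, 0.001, -1.0]]
force: [-0.3, 0.5, 0.4]
grip_width: 0.3
```

Run:
```python
from h import *
s=monitor.get_state();print(s['eef_pos'],s['force'])
snap('wrist','w5'); key('w5',270,200,0,35); z=load('w5'); print([world(z,u,v).round(1) for u,v in((255,170),(300,190),(245,220))])
```

```text
[531.15953366 125.10978555 185.72583371] [-0.32407104  0.45129947  0.3550626 ]
768 703 89.6 [531.9 125.4  89.3] [531.4 125.1  88.7] [29. 29.  6.] ((531.2501831054688, 125.21285247802734), 14.83707046508789)
[array([560.5, 157.9,  81.9]), array([556. , 110.4,  80.2]), array([509.4, 152. ,  81.5])]
```

View pics/w5.png

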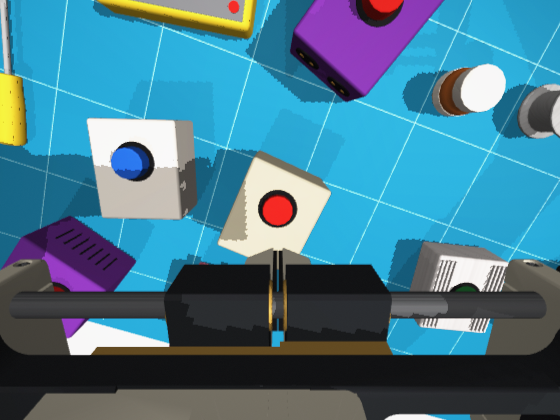

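Red is in 9 mm (key top 98.3 → 89.3), and the unit hasn't moved. The effective tip sits 19 mm above the reported TCP. Next, yellow.

carry_out:
  increments:
    - [0,-15,0,0,0,0,-1]
    - [-1,-30,0,0,0,0,-1]
    - [-1,-35,0,0,0,0,-1]
    - [-1,-35,0,0,0,0,-1]
    - [-1,-35,0,0,0,0,-1]
    - [-1,-35,0,0,0,0,-1]
    - [-1,-35,0,0,0,0,-1]
    - [-1,-35,0,0,0,0,-1]
    - [-1,-35,0,0,0,0,-1]
    - [-1,-35,0,0,0,0,-1]
    - [-2,-30,0,0,0,0,-1]
    - [-2,-30,0,0,0,0,-1]
    - [-1,-20,0,0,0,0,-1]
    - [0,-10,0,0,0,0,-1]
    - [0,0,0,0,0,0,-1]
    - [0,0,0,0,0,0,-1]

```text
t: 10.8
eef_pos: [516.6, -288.2, 184.3]
orientation: [[0.944, 0.33, -0.001], [0.33, -0.944, 0.002], [-0.0, -0.002, -1.0]]
force: [0.2, 1.3, 0.5]
grip_width: 0.5
```

Run:
```python
from h import *
s=monitor.get_state();print(s['t'],s['eef_pos'],s['force'])
snap('wrist','w6')
```

```text
10.8 [ 516.55031317 -288.20208933  184.25614771] [0.18794405 1.33814945 0.48223945]
```

View pics/w6.png

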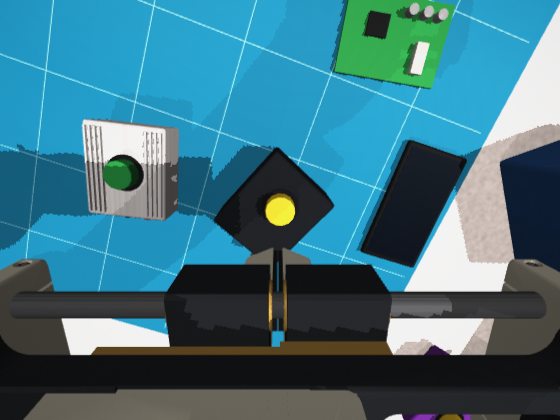

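The yellow key is at (280,210) and the green key at (122,173), both in clear view.

Run:
```python
from h import *
key('w6',280,210,28); key('w6',122,173,65)
```

```text
807 680 84.5 [ 516.  -290.6   84.2] [ 515.5 -290.9   83.4] [29. 29.  6.] ((515.4777221679688, -290.80523681640625), 14.800935745239258)
711 650 68.7 [ 493.5 -126.4   68.3] [ 493.3 -126.    67.7] [28. 28.  5.] ((493.17657470703125, -126.15033721923828), 14.53105354309082)
```

carry_out:
  increments:
    - [-0.5,-1,-10,0,0,0,-1]
    - [-0.5,-1.5,-20,0,0,0,-1]
    - [0,0,-25,0,0,0,-1]
    - [0,0,-25,0,0,0,-1]
    - [0,0,-15,0,0,0,-1]
    - [0,0,-10,0,0,0,-1]
    - [0,0,-5,0,0,0,-1]
    - [0,0,-3,0,0,0,-1]
    - [0,0,0,0,0,0,-1]
    - [0,0,0,0,0,0,-1]

```text
t: 11.85
eef_pos: [516.2, -292.7, 72.8]
orientation: [[0.945, 0.328, 0.001], [0.329, -0.945, -0.001], [0.001, 0.001, -1.0]]
force: [-0.8, -0.3, -0.1]
grip_width: 0.3
```

carry_out:
  increments:
    - [-0.5,1,-2,0,0,0,-1]
    - [0,0.5,-2,0,0,0,-1]
    - [0,0,-1,0,0,0,-1]
    - [0,0,-1,0,0,0,-1]
    - [0,0,0,0,0,0,-1]

```text
t: 12.35
eef_pos: [515.0, -290.9, 65.8]
orientation: [[0.944, 0.329, -0.0], [0.329, -0.944, 0.0], [-0.0, -0.0, -1.0]]
force: [-0.4, 0.0, -0.7]
grip_width: 0.4
```

carry_out:
  increments:
    - [0,0,-1,0,0,0,-1]
    - [0,0,-1,0,0,0,-1]
    - [0,0,-1,0,0,0,-1]

```text
t: 12.65
eef_pos: [515.3, -291.0, 63.3]
orientation: [[0.944, 0.329, 0.0], [0.329, -0.944, -0.0], [0.0, 0.0, -1.0]]
force: [0.0, 0.6, 3.5]
grip_width: 0.6
```

carry_out:
  increments:
    - [0,0,-1,0,0,0,-1]
    - [0,0,-1,0,0,0,-1]
    - [0,0,-1,0,0,0,-1]

```text
t: 12.95
eef_pos: [515.3, -291.0, 60.2]
orientation: [[0.944, 0.329, 0.0], [0.329, -0.944, -0.0], [0.0, 0.0, -1.0]]
force: [-0.3, -0.2, 5.4]
grip_width: 0.7
```

Contact came at about 64.5, so I'll go on to about 56.

carry_out:
  increments:
    - [0,0,-1,0,0,0,-1]
    - [0,0,-1,0,0,0,-1]
    - [0,0,-1,0,0,0,-1]
    - [0,0,-1,0,0,0,-1]
    - [0,0,0,0,0,0,-1]
    - [0,0,0,0,0,0,-1]
    - [0,0,0,0,0,0,-1]

```text
t: 13.65
eef_pos: [515.2, -291.0, 56.0]
orientation: [[0.944, 0.329, 0.0], [0.329, -0.944, -0.0], [0.0, 0.0, -1.0]]
force: [0.8, 0.4, 2.8]
grip_width: 0.2
```

carry_out:
  increments:
    - [0,0,3,0,0,0,-1]
    - [0,0,6,0,0,0,-1]
    - [0,0,20,0,0,0,-1]
    - [0,0,30,0,0,0,-1]
    - [0,0,30,0,0,0,-1]
    - [0,0,20,0,0,0,-1]
    - [0,0,10,0,0,0,-1]
    - [0,0,0,0,0,0,-1]

```text
t: 14.45
eef_pos: [515.9, -291.3, 176.4]
orientation: [[0.945, 0.328, 0.002], [0.328, -0.945, -0.002], [0.001, 0.002, -1.0]]
force: [-0.4, -0.2, -0.4]
grip_width: 0.8
```

Run:
```python
from h import *
s=monitor.get_state();print(s['eef_pos'],s['force'])
snap('wrist','w7'); key('w7',280,210,28,35)
```

```text
[ 515.88139041 -291.31860293  176.447455  ] [-0.39932943 -0.20666579 -0.357653  ]
749 684 75.4 [ 516.1 -290.6   75.1] [ 515.6 -290.8   74.5] [29. 29.  6.] ((515.4175415039062, -290.56365966796875), 14.814115524291992)
```

View pics/w7.png

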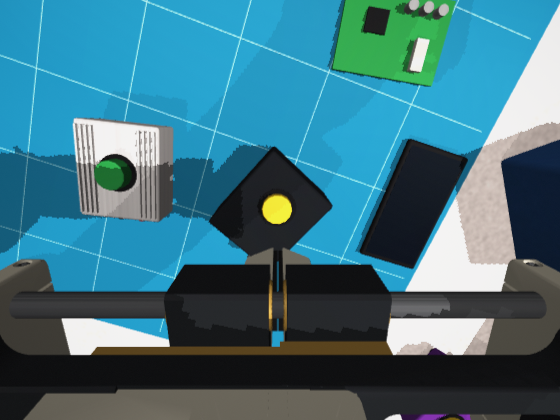

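Yellow is in 9.1 mm with its unit in place. Green next, at (493.3,-126.2).

carry_out:
  increments:
    - [-2,15,0,0,0,0,-1]
    - [-4,30,0,0,0,0,-1]
    - [-4,30,0,0,0,0,-1]
    - [-4,30,0,0,0,0,-1]
    - [-4,30,0,0,0,0,-1]
    - [-3,20,0,0,0,0,-1]
    - [-1,10,0,0,0,0,-1]
    - [0,0,0,0,0,0,-1]
    - [0,0,0,0,0,0,-1]

```text
t: 15.4
eef_pos: [492.9, -126.6, 174.6]
orientation: [[0.945, 0.328, -0.001], [0.328, -0.945, -0.0], [-0.001, -0.0, -1.0]]
force: [-0.3, 0.1, 0.4]
grip_width: 0.7
```

Run:
```python
from h import *
s=monitor.get_state();print(s['eef_pos'],s['force'])
snap('wrist','w8'); key('w8',280,212,65,35)
```

```text
[ 492.85970403 -126.5529762   174.56430853] [-0.29419483  0.10633161  0.41079023]
729 639 68.6 [ 493.6 -125.3   68.3] [ 493.4 -125.5   67.4] [28. 29.  5.] ((492.84539794921875, -125.49462890625), 14.721510887145996)
```

View pics/w8.png

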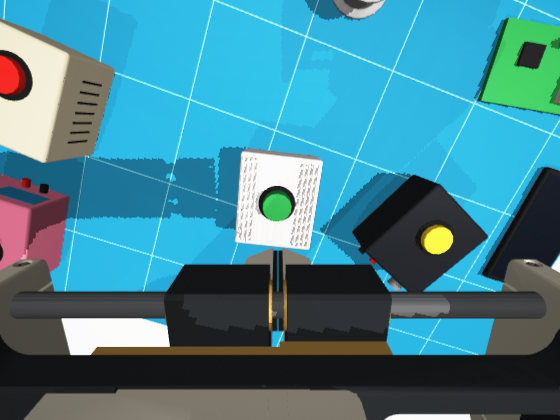

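The green key is at (277,203), centred ahead of the fingers, with its top at 68.3. Contact should come at about z = 49 and the press should end at about 40.

carry_out:
  increments:
    - [0,0.5,-10,0,0,0,-1]
    - [0,0.5,-20,0,0,0,-1]
    - [0,0,-25,0,0,0,-1]
    - [0,0,-25,0,0,0,-1]
    - [0,0,-18,0,0,0,-1]
    - [0,0,-10,0,0,0,-1]
    - [0,0,-6,0,0,0,-1]
    - [0,0,-3,0,0,0,-1]
    - [0,0,0,0,0,0,-1]
    - [0,0,0,0,0,0,-1]

```text
t: 16.45
eef_pos: [493.8, -125.1, 58.7]
orientation: [[0.945, 0.328, 0.001], [0.328, -0.945, -0.0], [0.001, 0.001, -1.0]]
force: [0.1, 0.5, 0.9]
grip_width: 0.5
```

carry_out:
  increments:
    - [0,0,-3,0,0,0,-1]
    - [0,0,-2,0,0,0,-1]
    - [0,0,-2,0,0,0,-1]
    - [0,0,-1,0,0,0,-1]
    - [0,0,0,0,0,0,-1]

```text
t: 16.95
eef_pos: [492.9, -124.8, 49.8]
orientation: [[0.944, 0.329, -0.0], [0.329, -0.944, 0.0], [-0.0, -0.0, -1.0]]
force: [-0.3, 0.5, 0.1]
grip_width: 0.5
```

carry_out:
  increments:
    - [0,0,-1,0,0,0,-1]
    - [0,0,-1,0,0,0,-1]
    - [0,0,-1,0,0,0,-1]

```text
t: 17.25
eef_pos: [493.3, -124.9, 47.3]
orientation: [[0.944, 0.329, 0.0], [0.329, -0.944, -0.0], [0.0, 0.0, -1.0]]
force: [-0.4, -0.7, 5.0]
grip_width: 0.5
```

carry_out:
  increments:
    - [0,0,-1,0,0,0,-1]
    - [0,0,-1,0,0,0,-1]
    - [0,0,-1,0,0,0,-1]

```text
t: 17.55
eef_pos: [493.2, -124.9, 44.1]
orientation: [[0.944, 0.329, 0.0], [0.329, -0.944, -0.0], [0.0, 0.0, -1.0]]
force: [-0.7, 0.2, 4.4]
grip_width: 0.6
```

carry_out:
  increments:
    - [0,0,-1,0,0,0,-1]
    - [0,0,-1,0,0,0,-1]
    - [0,0,-1,0,0,0,-1]
    - [0,0,-1,0,0,0,-1]
    - [0,0,0,0,0,0,-1]
    - [0,0,0,0,0,0,-1]
    - [0,0,0,0,0,0,-1]

```text
t: 18.25
eef_pos: [493.3, -124.9, 40.0]
orientation: [[0.944, 0.329, 0.0], [0.329, -0.944, 0.0], [0.0, 0.0, -1.0]]
force: [-0.1, 1.0, 2.1]
grip_width: 0.7
```

carry_out:
  increments:
    - [0,0,3,0,0,0,-1]
    - [0,0,6,0,0,0,-1]
    - [0,0,20,0,0,0,-1]
    - [0,0,30,0,0,0,-1]
    - [0,0,30,0,0,0,-1]
    - [0,0,30,0,0,0,-1]
    - [0,0,20,0,0,0,-1]
    - [0,0,10,0,0,0,-1]
    - [0,0,0,0,0,0,-1]
    - [0,0,0,0,0,0,-1]
    - [0,0,0,0,0,0,-1]

```text
t: 19.35
eef_pos: [492.1, -124.7, 187.7]
orientation: [[0.944, 0.329, -0.002], [0.329, -0.944, 0.001], [-0.002, -0.002, -1.0]]
force: [-0.7, 0.2, 0.2]
grip_width: 0.6
```

Run:
```python
from h import *
s=monitor.get_state();print(s['t'],s['eef_pos'],s['force'],abs(s['qvel']).max())
snap('wrist','w9'); key('w9',275,195,65,40)
snap('side','s9')
for k,(u,v),h in(('red',(267,158),0),('yel',(285,273),28),('blue',(260,131),110)): print(k); key('side0',u,v,h,11); key('s9',u,v,h,11)
```

```text
19.35 [ 492.07790311 -124.73007915  187.70093725] [-0.70863882  0.2315687   0.24175993] 0.003970667608555705
611 576 59.6 [ 493.3 -125.5   59.2] [ 492.8 -125.7   58.6] [29. 29.  6.] ((492.63604736328125, -125.76936340332031), 14.930951118469238)
red
60 41 97.0 [529.6 122.3  96.5] [529.5 122.6  96.6] [24. 28.  6.] ((528.92919921875, 121.6973648071289), 15.2015380859375)Traceback (most recent call last):
  File "<stdin>", line 5, in <module>
  File "h.py", line 15, in key
    zt=np.percentile(P[:,2],70);Q=P[P[:,2]>zt-4]
                     ~^^^^^
IndexError: too many indices for array: array is 1-dimensional, but 2 were indexed
```

View pics/w9.png

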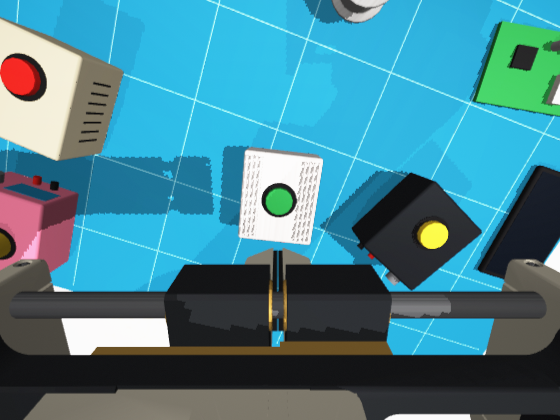

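View pics/s9.png

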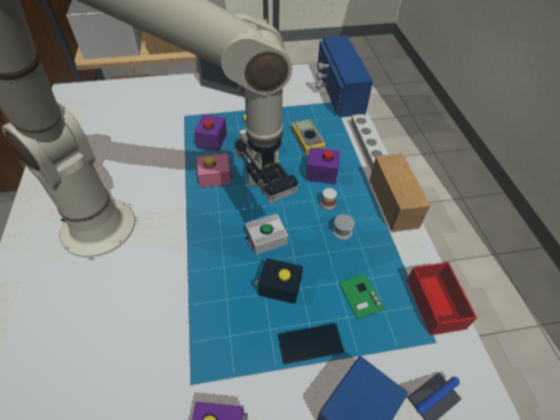

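The wrist view shows green in about 9 mm at (279,200), and the red (20,77) and yellow (433,235) keys low. In the side view the red unit is hidden behind the arm, and everything else is where it was. I'll do a last height check from this picture and hand in.

Run:
```python
from h import *
key('w9',20,77,0,20); key('w9',433,235,28,25)
env.close_job()
```

```text
1217 1084 89.6 [531.5 123.5  89.3] [530.9 124.6  88.9] [30. 30.  7.] ((531.523193359375, 124.672607421875), 15.425389289855957)
710 606 75.4 [ 515.7 -289.4   75. ] [ 515.1 -290.7   74.3] [30. 30.  6.] ((515.419921875, -290.7122802734375), 15.430670738220215)
the job is handed in; nothing more can be done
```

I pressed the red, then the yellow, then the green key with the closed fingertips, and handed the job in with the hand about 120 mm or more above the units. No verdict was reported.

| Key | Top before (mm) | Top after (mm) | Pressed in (mm) |
|---|---|---|---|
| Red | 98.3 | 89.3 | 9.0 |
| Yellow | 84.2 | 75.0 | 9.2 |
| Green | 68.3 | 59.2 | 9.1 |

- **Force:** the highest reading between steps was about 6.3 N; I did not log it continuously.
- **Units:** the three units I pressed stayed within about 1 mm of where they were.
- **Fingertip height disagreed:** the closed fingertips met each key about 19 mm above the reported TCP height. I used the measured force and the depth images instead.
- **Not checked at the end:** the arm hid the hot-air unit in the last side picture, so I did not measure the blue key again. The hand never went near it after the red press. I looked at the other bystanders in the pictures but did not measure them.

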